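Clamp the mallet head in the jig until the clutch knob clicks

TASK

Stand the wooden mallet head flat on the bed of the blue clamping jig, between the steel jaw and the dark stop and about centred across them, let go of it, then turn the jig's orange knob clockwise (seen from above) until its slip clutch clicks, which shows that the head is clamped at the set torque. One click is enough, two do no harm, but a third would strain the clutch, so stop in time; let go of the knob with the head still clamped, do not push on the jaw itself, and leave the other things on the table alone.

Things in the scene. Friction and masses are not known exactly. Their poses are not given: they have to be found in the camera images.
- jig: Clamping jig, fixed on the table: blue bed plate 110 mm wide, 12 mm thick, from x = -140 to +90 mm. Origin on the table under the middle of the bed, z up; x points from the knob (axis at x = -100 mm, y = 0) to the stop. Grey gearbox under the knob: x = -134 to -68 mm, 80 mm wide, top 50 mm above the table.
- nest (a point): Point on the bed's upper face, 12 mm above the table, straight over the jig's origin. The open jaw's face is 20 mm from it towards the knob. The dark steel stop opposite is a bar 20 mm thick, 90 mm wide, 18 mm above the bed, set differently each time: the opening between open jaw and stop is 53 to 63 mm (the head needs 44).
- jaw: Sliding steel jaw, 64 mm wide, 18 mm above the bed, sprung on a 30 mm long carriage (4 N per mm). Origin on the bed in the middle of its clamping face; axes as the jig's. Starts fully open, 20 mm short of the nest point. Driven only by the knob: clockwise moves it towards the stop, about 10 mm per radian, so 1 to 2.5 rad (one to three grasps) clamp the head. It stays put when the knob is let go.
- collar: Aluminium collar, 60 mm across and 9 mm thick, under the knob, with a red mark on its rim along its x axis. Origin on the turning axis at its underside, 51 mm above the table; it turns with the drive and jaw, and stands still once the head is clamped.
- knob: Orange knob on the collar: disc 42 mm across, 5 mm thick, with an upright grip bar 42 mm long (its x axis), 14 mm thick (y) and 42 mm high, its top 107 mm above the table. Origin on the turning axis at its underside, 60 mm above the table. At the start its x agrees with the collar's. As the clutch slips the knob turns on while the collar stands; a click comes every 30 degrees of slip.
- knob_grip (a point): Point on the knob's axis in the grip bar, 88 mm above the table, where to grip. Turning free takes about 0.29 N m; once the jaw bears on the head this climbs to about 0.42, then, 5 to 10 degrees into the slip, the clutch snaps over: resistance vanishes and reverses (down to -0.14 N m, the knob pulls ahead) until the next rest, 30 degrees on. That is a click.
- head: Loose mallet head: brown wooden block 44 (x) x 70 (y) x 55 (z) mm with a 15 x 27 mm mortise right through it from top to bottom, 0.12 kg. Origin at the centre of its underside, z up. It goes into the jig as it stands, its 70 mm side along the jaw, either way round.
- handle: Mallet handle, light wood stick 215 mm long lying beyond the head; leave alone.
- glue: White glue bottle, 56 mm across, 150 mm tall; leave alone.
- jar: Glass jar, 70 mm across, 85 mm tall; leave alone.
- tape: Roll of yellow tape, 84 mm across, 25 mm high, lying flat; leave alone.
- offcut: Light wood off-cut 120 x 45 x 30 mm; leave alone.
- driver: Screwdriver with red handle lying on the table; leave alone.
- brush: Bench brush lying on the table; leave alone.
Not all that is in view belongs to the job. Several things have the shape of the head; the one meant has the colours described above.

How it is judged:
By the outcome, as a careful person would: the job done as asked, in the order asked, and still so for the second after the job is handed in, with the robot touching nothing.
It also fails if it takes over 72 s, if anything falls off the work surface, if the arm or the gripper's body presses on something with over 40 N, if the wrist force passes 120 N, or if a joint passes its speed limit or range.

ROBOT

A 6-joint arm with a two-finger parallel gripper is mounted at the origin on the work surface. World frame = base frame: x ahead of the robot, y to its left, z up, the work surface at z = 0. Lengths are in m, angles in rad, forces in N, time in s.
With the tool pointing down it reaches from about 0.35 to 0.85 m from the base axis. Payload 8.1 kg.
Tool frame: the origin (TCP) lies between the finger pads; the fingertips stand 11 mm ahead of it and the grasp point (between the pads) lies 8 mm behind it (robot.tips_ahead is the distance from the TCP to the fingertips, in m); z points along the fingers, y is the line along which they close (so a half turn about z gives the same grasp; the last joint's range is limited). The gripper opens to 93 mm and grips with 3 to 60 N. Pads are 15 mm wide; open, the fingers measure 128 mm over their backs; the gripper's body (75 mm by 188 mm) begins 65 mm behind the grasp point.
Start: joints at [1.242, 0.13, 1.488, -0, 1.523, -0.085], TCP at [0.145, 0.582, 0.23] pointing down, gripper open.
Joint ranges: [-2.96, 2.96], [-0.89, 2.26], [0.02, 2.5], [-1.34, 4.48], [0, 2.73], [-2.66, 2.66]. Speed limits (rad/s): [2.39, 2.39, 2.79, 3.14, 3.14, 3.14].

INTERFACE

Orientations are given as a rotation vector (axis times angle).
In Python, from plant import robot gives the robot as it stands. The module is installed in compiled form; this text tells all that it offers.
- The arm moves only by the tool move_arm, never from a script. Its argument "deltas" is one flat list of numbers, 7 for each row, row after row: the shift along the tool's x, y, z in m, then the turn, a rotation vector about the tool's x, y, z in rad, then the opening, from 0 (shut) to 1 (fully open). A call has 1 to 12 rows; each row is the pose to reach, as a shift and turn from the pose commanded when the call began, along the tool's axes at that moment; what a row does not reach only later rows make up. A row lasts 1/8 s, in which the tool goes at most 62.5 mm and 10.7 degrees, less where a joint would pass 70% of its speed; a pose out of reach is approached as far as the arm can. A call with a gripper value outside its range is refused whole. The fingers move at their own pace and stop on an object; "squeeze" is the grip in N (left out, the last holds). Time passes only in rows, so rows that repeat a pose let the fingers close. It gives the time, the measured TCP pose, the force, the opening and the grip force at its end, in the units of the state.
- robot.read_state(): the state, without advancing time (a new reading comes with each control period).
- robot.read_camera(name): name is "scene" or "top" or "wrist"; returns (picture, depth): 384x512x3 uint8, red, green, blue; 384x512 float32, m along the optical axis (not along the pixel's ray), 0 where there is no reading.
- robot.camera_model(name): a dict with "K" (3x3 intrinsics, pixels), "R" (3x3) and "t" (3): a world point X has camera coordinates R X + t; the wrist camera has in their place "tool_from_camera" (4x4, takes a point from camera to tool coordinates, whose origin is the TCP and whose axes are the flange's). Camera axes: x right, y down, z forward; pixel columns grow to the right and rows downward; lengths in m; the calibration is good to about 2 mm. The wrist camera is an equidistant fisheye: a pixel r from the principal point sees the ray r / f radians off the axis. A picture is of the moment at which its call begins: read the wrist's pose just before it. camera_model takes no time and is no camera call.
- robot.close_job(): hands the job in; it is judged then, once.
Trained networks look in the newest picture that a camera, given by its name, has taken for a name from the list of things; names that differ only in an ending like _2 or _b are one class to them, and where a whole thing is asked for, a point or a joint stands for the part that bears it (a point fixed in the world has none). Each returns a list of dicts, best first, with "confidence" (0 to 1); they miss things now and then, are a little off and sometimes report something else, mostly with a low value. They report only what shows in the picture. A call takes as long as a camera call. They do not tell look-alikes from the thing itself.
- robot.recognise(camera, label): "uv" ([column, row] in pixels, amid what is visible of it).
The state is a dict: "t": time; "q": joint angles; "dq": joint speeds; "joint_torque": joint torques, N m; "tool_pos": TCP position; "orientation": TCP orientation; "force": force on the tool from outside, world axes, zero at the start; "wrist_torque": the same for the moment, N m; "opening": finger opening in m; "gripper_force": force on a finger pad.
Only numpy, scipy, OpenCV 4.12 (cv2) and the standard library are available. Lean on these libraries where they do the work, as an engineer would, in place of code of your own. Each camera call takes 0.05 s, during which the arm holds its last target. There are 200 camera calls.

## Working session

There is one attempt and no reset: what is moved stays moved. The work goes in short steps, Python scripts to look and compute and a tool call to move; the robot and the scene stay as the last step left them, time stands still between calls to the robot, and variables do not carry over. Pictures are saved under pics/ and viewed, at most 10 in all, crops included, and the job is handed in when it is done.

Besides the shell and the picture viewer there is one more tool, called after ">>>" by a JSON object that holds its "api" and its "payload", one argument or row to a line. move_arm: Moves the arm, as the interface text tells. Its arguments: {"type":"object","properties":{"deltas":{"type":"array","items":{"type":"number"}},"squeeze":{"type":"number"}},"required":["deltas"]}

```bash
mkdir -p pics; cat > h.py <<'E'
import numpy as np, cv2
from scipy.spatial.transform import Rotation as Ro
from plant import robot
def cloud(name):
    im,d=robot.read_camera(name); m=robot.camera_model(name); K=np.array(m["K"])
    v,u=np.mgrid[:d.shape[0],:d.shape[1]]
    c=np.stack([(u-K[0,2])/K[0,0]*d,(v-K[1,2])/K[1,1]*d,d],-1)
    P=(c-np.array(m["t"]))@np.array(m["R"]); P[d==0]=np.nan
    return im,P
def save(im,f,s=1.5): cv2.imwrite(f,cv2.resize(im[...,::-1],None,fx=s,fy=s))
E
python3 - <<'E'
from h import *
for n in("top","scene"):
    im,P=cloud(n); np.savez(n+".npz",im=im,P=P); save(im,f"pics/{n}.png")
    for l in("head","knob","jaw","jig","collar"):
        for r in robot.recognise(n,l)[:4]:
            u,v=map(int,np.round(r["uv"])); print(n,l,round(r["confidence"],2),u,v,P[v,u].round(3))
print(robot.read_state()["t"])
E
```

```text
top head 0.87 278 188 [ 0.575 -0.088  0.001]
top head 0.65 334 186 [ 0.578 -0.267  0.046]
top head 0.62 307 217 [ 0.478 -0.185 -0.004]
top head 0.56 342 226 [ 0.448 -0.288  0.056]
top jaw 0.43 225 119 [0.787 0.087 0.087]
top jig 0.89 224 210 [0.499 0.091 0.029]
top collar 0.49 238 209 [0.499 0.043 0.106]
scene head 0.87 156 184 [ 0.481 -0.298  0.058]
scene head 0.81 188 186 [ 0.504 -0.191  0.056]
scene head 0.59 222 202 [ 0.596 -0.086  0.05 ]
scene head 0.5 385 198 [0.624 0.477 0.019]
scene knob 0.64 255 171 [0.503 0.04  0.094]
scene jaw 0.52 274 181 [0.488 0.113 0.028]
scene jig 0.95 266 184 [0.498 0.082 0.027]
scene collar 0.74 257 176 [0.505 0.047 0.072]
0.6
```

View pics/top.png

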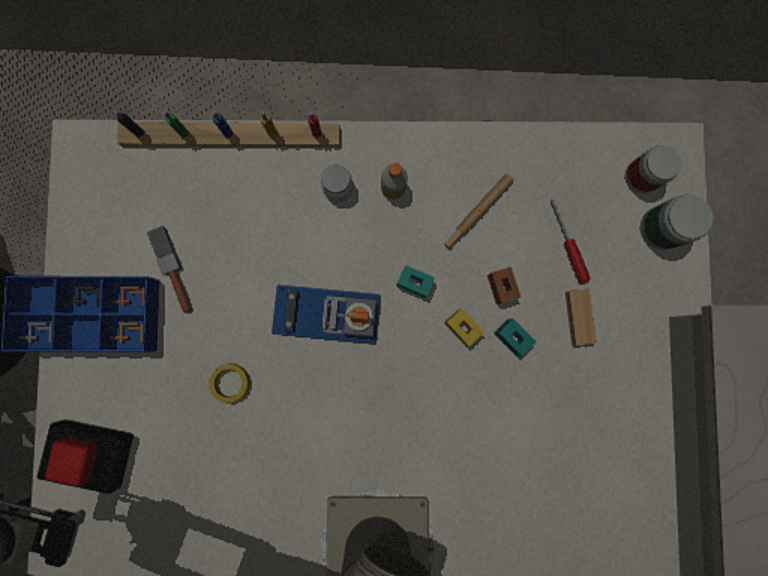

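View pics/scene.png

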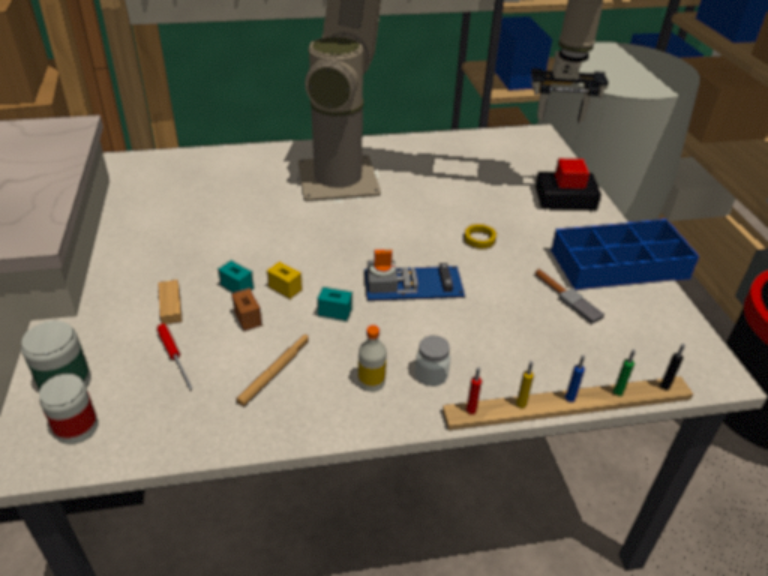

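The top view shows the brown head at about (504,286) in the enlarged picture, with teal and yellow look-alikes near it. The jig is at about (327,314), with the knob at (358,317) and the dark stop at (291,312).

```bash
python3 - <<'E'
from h import *
for n in("top","scene"):
    z=np.load(n+".npz"); im,P=z["im"],z["P"]; hsv=cv2.cvtColor(im,cv2.COLOR_RGB2HSV)
    H,S,V=[hsv[...,i].astype(int) for i in range(3)]
    x,y,zz=P[...,0],P[...,1],P[...,2]
    with np.errstate(invalid="ignore"):
        hd=(abs(x-.55)<.09)&(abs(y+.26)<.07)&(H<20)&(S>90)
        hd2=hd&(zz>.045)&(zz<.065)
        bed=(abs(x-.5)<.12)&(abs(y-.1)<.17)&(H>100)&(H<125)&(S>120)&(zz<.03)&(zz>0.003)
        kn=(abs(x-.5)<.06)&(abs(y-.05)<.08)&(H<20)&(S>150)&(zz>.095)
        gb=(abs(x-.5)<.06)&(abs(y-.05)<.08)&(zz>.045)&(zz<.066)
        st=(abs(x-.5)<.07)&(abs(y-.13)<.1)&(zz>.022)&(zz<.036)&(S<90)
    for nm,m in(("head",hd2),("bed",bed),("knobtop",kn),("box",gb),("steel",st)):
        Q=P[m]
        if len(Q)<5: print(n,nm,len(Q)); continue
        r=cv2.minAreaRect((Q[:,:2]*1000).astype(np.float32)); print(n,nm,len(Q),Q.mean(0).round(3),np.round(r[0],1),np.round(r[1],1),round(r[2],1),Q[:,2].max().round(3))
    if n=="top":
        Q=P[st]; print(np.histogram(Q[:,1],bins=np.arange(.03,.24,.01)))
E
```

```text
top head 258 [ 0.565 -0.273  0.055] [ 565.3 -274. ] [68.3 44.7] 17.9 0.063
top bed 1206 [0.504 0.14  0.013] [502.9 115.9] [228.4 108.2] 84.8 0.03
top knobtop 50 [0.496 0.037 0.107] [496.4  41.2] [39.9 12.5] 89.8 0.112
top box 402 [0.496 0.039 0.055] [496.8  40.3] [65.5 79.6] 85.0 0.066
top steel 316 [0.506 0.148 0.03 ] [506.4 122.5] [160.1  89.1] 86.5 0.036
(array([ 0,  1,  0,  0,  6, 11, 49, 35, 44, 10,  0,  0,  0,  0,  4, 67, 75,
       14,  0,  0]), array([0.03, 0.04, 0.05, 0.06, 0.07, 0.08, 0.09, 0.1 , 0.11, 0.12, 0.13,
       0.14, 0.15, 0.16, 0.17, 0.18, 0.19, 0.2 , 0.21, 0.22, 0.23]))
scene head 213 [ 0.57  -0.275  0.055] [ 567.2 -275.8] [76.6 44.1] 17.4 0.063
scene bed 588 [0.524 0.139 0.013] [508.6 114.4] [222.6 106.7] 84.9 0.024
scene knobtop 46 [0.503 0.039 0.104] [502.   39.8] [34.4 11.1] 78.4 0.112
scene box 219 [0.515 0.036 0.054] [501.8  39.1] [65.5 80.3] 83.5 0.066
scene steel 237 [0.514 0.133 0.03 ] [501.3 119.1] [164.5  95.9] 82.9 0.036
```

```bash
cat >> h.py <<'E'
def rows(pos,ydeg,cand=None):
    """shift/turn (tool axes) to bring the TCP to pos, pointing down, tool y along world angle ydeg (mod 180)"""
    s=robot.read_state(); R0=Ro.from_rotvec(s["orientation"]); p=np.array(s["tool_pos"])
    print("t",round(s["t"],2),"p",p.round(4),"q",np.round(s["q"],2),"F",np.round(s["force"],1),"open",round(s["opening"],4))
    for a in (ydeg,ydeg+180):
        a=np.radians(a); y=np.array([np.cos(a),np.sin(a),0]); z=np.array([0,0,-1.]); R=Ro.from_matrix(np.stack([np.cross(y,z),y,z],1))
        print("shift",R0.inv().apply(np.array(pos)-p).round(4),"turn",(R0.inv()*R).as_rotvec().round(4))
E
python3 - <<'E'
from h import *
print(Ro.from_rotvec(robot.read_state()["orientation"]).as_matrix().round(3))
rows([.566,-.274,.2],17.9)
E
```

```text
[[-0.97   0.241 -0.   ]
 [ 0.241  0.97   0.   ]
 [ 0.     0.    -1.   ]]
t 0.6 p [0.1448 0.5823 0.2297] q [ 1.24  0.13  1.49  0.    1.52 -0.09] F [-0.  -0.3 -0.2] open 0.0929
shift [-0.6154 -0.7293  0.0296] turn [ 0.     -0.      1.0146]
shift [-0.6154 -0.7293  0.0296] turn [ 0.     0.    -2.127]
```

>>> {"api": "move_arm", "payload": {
  "deltas": [-0.615,-0.729,0.03,0,0,1.015,1,-0.615,-0.729,0.03,0,0,1.015,1,-0.615,-0.729,0.03,0,0,1.015,1,-0.615,-0.729,0.03,0,0,1.015,1,-0.615,-0.729,0.03,0,0,1.015,1,-0.615,-0.729,0.03,0,0,1.015,1,-0.615,-0.729,0.03,0,0,1.015,1,-0.615,-0.729,0.03,0,0,1.015,1,-0.615,-0.729,0.03,0,0,1.015,1,-0.615,-0.729,0.03,0,0,1.015,1,-0.615,-0.729,0.03,0,0,1.015,1,-0.615,-0.729,0.03,0,0,1.015,1],
  "squeeze": 25
}}

```text
t: 2.1
tool_pos: [0.4763, -0.0927, 0.2064]
orientation: [1.849, 2.538, 0.001]
force: [1.0, 1.2, 0.8]
opening: 0.093
gripper_force: 0.0
```

```bash
python3 - <<'E'
from h import *
rows([.566,-.274,.2],17.9)
E
```

```text
t 2.1 p [ 0.4763 -0.0927  0.2064] q [-0.3  -0.17  1.83  0.    1.48 -0.61] F [1.  1.2 0.8] open 0.093
shift [-0.2001  0.0298  0.0066] turn [ 0.0011  0.0005 -0.0009]
shift [-0.2001  0.0298  0.0066] turn [ 8.0000e-04 -1.8000e-03  3.1407e+00]
```

>>> {"api": "move_arm", "payload": {
  "deltas": [-0.195,0.03,0.006,0,0,0,1,-0.195,0.03,0.006,0,0,0,1,-0.195,0.03,0.006,0,0,0,1,-0.195,0.03,0.006,0,0,0,1,-0.195,0.03,0.006,0,0,0,1,-0.195,0.03,0.006,0,0,0,1]
}}

```text
t: 2.85
tool_pos: [0.5639, -0.2656, 0.2006]
orientation: [1.848, 2.54, 0.001]
force: [0.2, 0.3, 0.3]
opening: 0.0929
gripper_force: 0.0
```

```bash
cat >> h.py <<'E'
def wcloud():
    s=robot.read_state(); im,d=robot.read_camera("wrist"); m=robot.camera_model("wrist"); K=np.array(m["K"])
    v,u=np.mgrid[:d.shape[0],:d.shape[1]]
    a=(u-K[0,2])/K[0,0]; b=(v-K[1,2])/K[1,1]; th=np.hypot(a,b); k=np.where(th>1e-9,np.tan(th)/np.maximum(th,1e-9),1)
    c=np.stack([a*k*d,b*k*d,d],-1); T=np.array(m["tool_from_camera"])
    P=c@T[:3,:3].T+T[:3,3]; P=P@Ro.from_rotvec(s["orientation"]).as_matrix().T+np.array(s["tool_pos"])
    P[(d==0)|(th>1.4)]=np.nan
    return im,P
E
python3 - <<'E'
from h import *
im,P=wcloud(); save(im,"pics/w1.png",1.2); np.savez("w1.npz",im=im,P=P)
hsv=cv2.cvtColor(im,cv2.COLOR_RGB2HSV); H,S,V=[hsv[...,i].astype(int) for i in range(3)]
x,y,z=P[...,0],P[...,1],P[...,2]
with np.errstate(invalid="ignore"): m=(abs(x-.565)<.06)&(abs(y+.274)<.06)&(z>.047)&(z<.063)
n,l,st,c=cv2.connectedComponentsWithStats(m.astype(np.uint8)); 
for k in range(1,n):
    if st[k,4]>200:
        Q=P[l==k]; print(st[k,4],Q.mean(0).round(4),cv2.minAreaRect((Q[:,:2]*1000).astype(np.float32)),np.median(Q[:,2]),hsv[l==k].mean(0).round())
rows([.566,-.274,.2],17.9)
E
```

```text
2512 [ 0.5644 -0.2729  0.0553] ((564.7974853515625, -274.02105712890625), (70.37251281738281, 44.846046447753906), 17.002689361572266) 0.05557843165698466 [ 12. 117.  69.]
t 2.9 p [ 0.5639 -0.2655  0.2007] q [-0.52  0.21  1.46  0.    1.48 -0.84] F [0.  0.6 0.3] open 0.0931
shift [-0.0088 -0.0007  0.0007] turn [0.0006 0.0003 0.001 ]
shift [-0.0088 -0.0007  0.0007] turn [-5.0000e-04  9.0000e-04 -3.1406e+00]
```

View pics/w1.png

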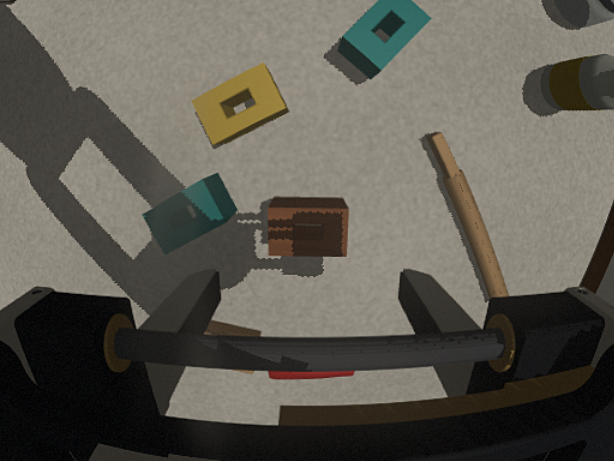

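The brown head is at about (308,228) in the wrist picture. The teal look-alike is close to its left at (190,215), so I'm going down with the fingers slightly closed.

>>> {"api": "move_arm", "payload": {
  "deltas": [-0.0085,-0.0015,0.06,0,0,0.012,0.89,-0.0085,-0.0015,0.1,0,0,0.012,0.89,-0.0085,-0.0015,0.14,0,0,0.012,0.89,-0.0085,-0.0015,0.178,0,0,0.012,0.89,-0.0085,-0.0015,0.178,0,0,0.012,0.89,-0.0085,-0.0015,0.178,0,0,0.012,0.89,-0.0085,-0.0015,0.178,0,0,0.012,0.5,-0.0085,-0.0015,0.178,0,0,0.012,0.5,-0.0085,-0.0015,0.178,0,0,0.012,0.5,-0.0085,-0.0015,0.178,0,0,0.012,0.5],
  "squeeze": 25
}}

```text
t: 4.15
tool_pos: [0.5666, -0.2761, 0.0244]
orientation: [1.863, 2.526, 0.001]
force: [-0.8, 2.7, 7.0]
opening: 0.0699
gripper_force: 25.0
```

```bash
python3 - <<'E'
from h import *
rows([.505,.141,.19],-5.1)
print(robot.read_state()["gripper_force"])
E
```

```text
t 4.15 p [ 0.5666 -0.2761  0.0244] q [-0.53  0.39  1.58  0.    1.17 -0.83] F [-0.8  2.7  7. ] open 0.0699
shift [ 0.4163  0.0648 -0.1665] turn [0.0027 0.0019 0.389 ]
shift [ 0.4163  0.0648 -0.1665] turn [-2.6000e-03  3.7000e-03 -2.7526e+00]
24.992941841483116
```

>>> {"api": "move_arm", "payload": {
  "deltas": [0,0,-0.06,0,0,0,0.5,0,0,-0.12,0,0,0,0.5,0.05,0.008,-0.195,0,0,0.1,0.5,0.335,0.071,-0.195,0,0,0.389,0.5,0.335,0.071,-0.195,0,0,0.389,0.5,0.335,0.071,-0.195,0,0,0.389,0.5,0.335,0.071,-0.195,0,0,0.389,0.5,0.335,0.071,-0.195,0,0,0.389,0.5,0.335,0.071,-0.195,0,0,0.389,0.5,0.335,0.071,-0.195,0,0,0.389,0.5,0.335,0.071,-0.195,0,0,0.389,0.5,0.335,0.071,-0.195,0,0,0.389,0.5]
}}

```text
t: 5.65
tool_pos: [0.5341, 0.0644, 0.2169]
orientation: [-2.32, -2.118, 0.001]
force: [0.2, -0.0, -1.6]
opening: 0.0701
gripper_force: 25.0
```

```bash
python3 - <<'E'
from h import *
im,P=wcloud(); save(im,"pics/w2.png",1.2); np.savez("w2.npz",im=im,P=P)
rows([.505,.141,.2],-5.1)
hsv=cv2.cvtColor(im,cv2.COLOR_RGB2HSV); H,S,V=[hsv[...,i].astype(int) for i in range(3)]
a=np.radians(84.9); ex=np.array([np.cos(a),np.sin(a)]); ey=np.array([-ex[1],ex[0]])
D=P[...,:2]-np.array([.505,.141]); jx,jy,z=D@ex,D@ey,P[...,2]
with np.errstate(invalid="ignore"):
  for nm,m in (("bed",(abs(jx)<.2)&(abs(jy)<.1)&(H>100)&(H<125)&(S>100)&(z>.006)&(z<.02)),
    ("stop",(jx>.02)&(jx<.09)&(abs(jy)<.1)&(z>.025)&(z<.036)),
    ("jaw",(jx<.0)&(jx>-.06)&(abs(jy)<.1)&(z>.024)&(z<.036)),
    ("knob",(abs(jx+.1)<.05)&(abs(jy)<.06)&(z>.098)&(z<.115)),
    ("box",(abs(jx+.1)<.05)&(abs(jy)<.06)&(z>.044)&(z<.056))):
    if m.sum()<10: print(nm,m.sum());continue
    Q=P[m]; r=cv2.minAreaRect((Q[:,:2]*1000).astype(np.float32))
    print(nm,m.sum(),np.round(r[0],1),np.round(r[1],1),round(r[2],1),"jx",np.percentile(jx[m],[0,1,5,50,95,99,100]).round(4),"jy",np.percentile(jy[m],[1,50,99]).round(4),"z",np.median(z[m]).round(4))
E
```

```text
t 5.7 p [0.5341 0.0645 0.2169] q [ 0.02 -0.03  1.68 -0.    1.49  0.12] F [ 0.5 -0.2 -1.6] open 0.0699
shift [ 0.0736 -0.0359  0.0169] turn [-0.0003  0.0001 -0.0019]
shift [ 0.0736 -0.0359  0.0169] turn [2.0000e-04 4.0000e-04 3.1397e+00]
bed 8201 [503.4 123.8] [215.6 108.6] 85.0 jx [-0.1252 -0.0957 -0.0696  0.0103  0.0834  0.0884  0.0904] jy [-0.0539 -0.0038  0.0532] z 0.0127
stop 1312 [509.6 191.9] [20. 90.] 84.6 jx [0.0411 0.0415 0.0423 0.0509 0.0601 0.0608 0.0612] jy [-0.0439  0.0001  0.0435] z 0.0308
jaw 1229 [500.9 101.5] [40.5 63.6] 84.3 jx [-0.06   -0.0579 -0.0505 -0.0379 -0.0206 -0.0196 -0.0194] jy [-0.0312 -0.0002  0.0309] z 0.0304
knob 0
box 904 [496.7  54.6] [39.7 79.4] 84.6 jx [-0.1064 -0.1008 -0.0936 -0.0743 -0.0676 -0.0672 -0.0668] jy [-0.0391  0.0039  0.0396] z 0.0502
```

View pics/w2.png

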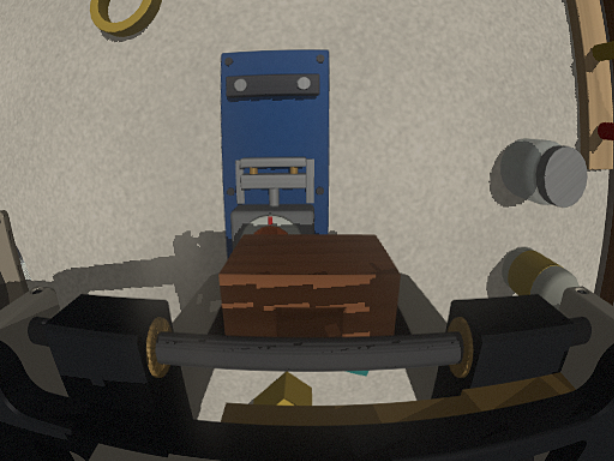

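The wrist picture shows the jaw face at row ~163, the stop at row ~85, the red mark at (270,222) and the head held between the fingers. The measured opening is 61 mm, and the jig frame I estimated is confirmed.

>>> {"api": "move_arm", "payload": {
  "deltas": [0.04,-0.018,0,0,0,0,0.5,0.0815,-0.036,0,0,0,0,0.5,0.0815,-0.036,0.0,0,0,0,0.5,0.0815,-0.036,0.04,0,0,0,0.5,0.0815,-0.036,0.08,0,0,0,0.5,0.0815,-0.036,0.12,0,0,0,0.5,0.0815,-0.036,0.147,0,0,0,0.5,0.0815,-0.036,0.147,0,0,0,0.5,0.0815,-0.036,0.147,0,0,0,0.5]
}}

```text
t: 6.82
tool_pos: [0.5064, 0.1495, 0.0714]
orientation: [2.318, 2.119, 0.002]
force: [-0.6, 0.3, -1.7]
opening: 0.0698
gripper_force: 25.0
```

```bash
python3 - <<'E'
from h import *
im,P=wcloud(); save(im,"pics/w3.png",1.2)
rows([.5057,.149,.038],-5.1)
E
```

```text
t 6.88 p [0.5069 0.1498 0.0719] q [ 0.19  0.07  1.85 -0.    1.22  0.28] F [ 0.  -0.1 -0.9] open 0.0701
shift [-0.0009 -0.0012  0.0339] turn [ 0.0026 -0.0006 -0.0006]
shift [-0.0009 -0.0012  0.0339] turn [-1.000e-03 -4.100e-03  3.141e+00]
```

View pics/w3.png

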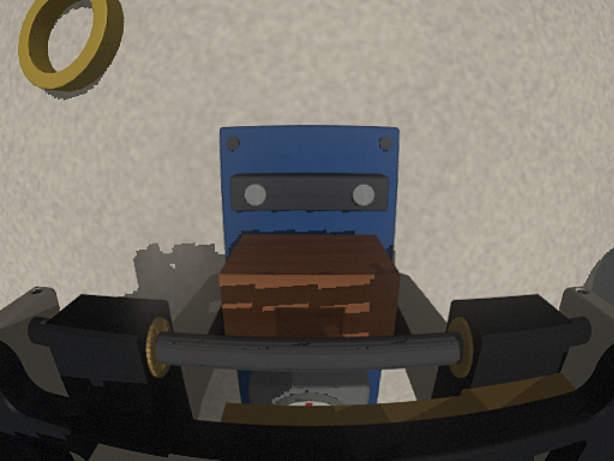

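The head is over the gap and lined up between jaw and stop: the stop is at row ~193 and the head's front at row ~237.

>>> {"api": "move_arm", "payload": {
  "deltas": [-0.0008,-0.001,0.016,0,0,0,0.5,-0.0008,-0.001,0.028,0,0,0,0.5,-0.0008,-0.001,0.031,0,0,0,0.5,-0.0008,-0.001,0.031,0,0,0,0.5,-0.0008,-0.001,0.031,0,0,0,0.5]
}}

```text
t: 7.5
tool_pos: [0.5046, 0.1494, 0.0394]
orientation: [2.318, 2.12, 0.001]
force: [-0.5, 0.7, -0.2]
opening: 0.07
gripper_force: 25.0
```

```bash
cat >> h.py <<'E'
ex=np.array([np.cos(np.radians(84.8)),np.sin(np.radians(84.8))]); ey=np.array([-ex[1],ex[0]]); J0=np.array([.505,.141])
E
python3 - <<'E'
from h import *
im,P=wcloud(); np.savez("w4.npz",im=im,P=P)
rows([.5057,.149,.0364],-5.1)
hsv=cv2.cvtColor(im,cv2.COLOR_RGB2HSV).astype(int); H,S=hsv[...,0],hsv[...,1]
D=P[...,:2]-J0; jx,jy,z=D@ex,D@ey,P[...,2]
with np.errstate(invalid="ignore"):
    m=(H<20)&(S>80)&(z>.035)&(z<.065)&(jx>.015)&(jx<.05)&(abs(jy)<.04)
    s=(z>.025)&(z<.034)&(jx>.03)&(jx<.09)&(abs(jy)<.05)&(S<80)
print("head front jx",np.percentile(jx[m],[5,50,95]).round(4),"jy",np.percentile(jy[m],[1,99]).round(4),m.sum())
for lo,hi in((.036,.044),(.044,.052),(.052,.06)):
    k=m&(z>lo)&(z<hi); print(lo,np.median(jx[k]).round(4), np.polyfit(jy[k],jx[k],1).round(4))
print("stop",np.percentile(jx[s],[1,5,50,99]).round(4))
E
```

```text
t 7.55 p [0.5047 0.1494 0.0395] q [0.19 0.11 1.87 0.   1.16 0.28] F [-0.4 -1.3 -1.5] open 0.0697
shift [-0.0003  0.001   0.0031] turn [ 0.0007 -0.0002  0.0001]
shift [-0.0003  0.001   0.0031] turn [ 3.0000e-04  1.2000e-03 -3.1415e+00]
head front jx [0.0321 0.0325 0.0328] jy [-0.0322  0.036 ] 2607
0.036 0.0325 [-0.0008  0.0325]
0.044 0.0325 [-0.001   0.0325]
0.052 0.0324 [-0.0009  0.0324]
stop [0.0425 0.0433 0.0526 0.0617]
```

>>> {"api": "move_arm", "payload": {
  "deltas": [0,0.001,0.0015,0,0,0,0.5,0,0.001,0.003,0,0,0,0.5,0,0.001,0.0033,0,0,0,0.5,0,0.001,0.0033,0,0,0,0.5]
}}

```text
t: 8.05
tool_pos: [0.5057, 0.1493, 0.0363]
orientation: [2.318, 2.12, 0.001]
force: [-2.4, 0.3, 5.8]
opening: 0.0699
gripper_force: 25.0
```

>>> {"api": "move_arm", "payload": {
  "deltas": [0,0,0,0,0,0,1,0,0,0,0,0,0,1,0,0,0,0,0,0,1,0,0,0,0,0,0,1,0,0,-0.03,0,0,0,1,0,0,-0.08,0,0,0,1,0,0,-0.14,0,0,0,1,-0.08,0,-0.17,0,0,0,1,-0.14,0,-0.19,0,0,0,1,-0.16,0,-0.19,0,0,0,1,-0.16,0,-0.19,0,0,0,1,-0.16,0,-0.19,0,0,0,1]
}}

```text
t: 9.55
tool_pos: [0.491, -0.0098, 0.2255]
orientation: [-2.318, -2.119, -0.0]
force: [-0.2, 0.2, 0.6]
opening: 0.0931
gripper_force: 0.0
```

```bash
python3 - <<'E'
from h import *
im,P=wcloud(); save(im,"pics/w5.png",1.2); np.savez("w5.npz",im=im,P=P)
hsv=cv2.cvtColor(im,cv2.COLOR_RGB2HSV).astype(int); H,S=hsv[...,0],hsv[...,1]
D=P[...,:2]-J0; jx,jy,z=D@ex,D@ey,P[...,2]
def show(nm,m):
    if m.sum()<10: print(nm,m.sum());return
    r=cv2.minAreaRect((np.stack([jx,jy],-1)[m]*1000).astype(np.float32)); print(nm,m.sum(),np.round(r[0],1),np.round(r[1],1),round(r[2],1),np.median(z[m]).round(4))
with np.errstate(invalid="ignore"):
    show("head",(z>.06)&(z<.072)&(abs(jx-.01)<.05)&(abs(jy)<.06))
    show("knob",(z>.1)&(z<.112)&(abs(jx+.1)<.04)&(abs(jy)<.04))
    show("collar",(z>.056)&(z<.063)&(abs(jx+.1)<.04)&(abs(jy)<.04))
    show("red",((H<5)|(H>174))&(S>170)&(z>.045)&(z<.065)&(abs(jx+.1)<.045)&(abs(jy)<.045))
    show("stop",(z>.024)&(z<.034)&(jx>.034)&(jx<.08)&(abs(jy)<.06))
kx=J0-.1*ex; print(kx); rows([*kx,.08],0)
E
```

```text
head 2362 [10.2  1.1] [44.9 70.3] 0.0 0.0676
knob 680 [-99.6  -0. ] [14.  40.5] 89.9 0.1074
collar 1048 [-99.3  -0.6] [58.6 58.9] 63.0 0.0607
red 18 [-74.    0.4] [5.4 2.1] 0.0 0.061
stop 888 [51.2 -0.2] [89.7 20.2] 89.5 0.0308
[0.49593674 0.04141156]
t 9.6 p [ 0.4909 -0.0093  0.2253] q [-0.12 -0.17  1.79  0.    1.52 -0.04] F [-0.4  0.4  0.7] open 0.093
shift [0.0509 0.0006 0.1453] turn [-0.0007 -0.0005 -0.0886]
shift [0.0509 0.0006 0.1453] turn [-8.000e-04  1.100e-03  3.053e+00]
```

View pics/w5.png

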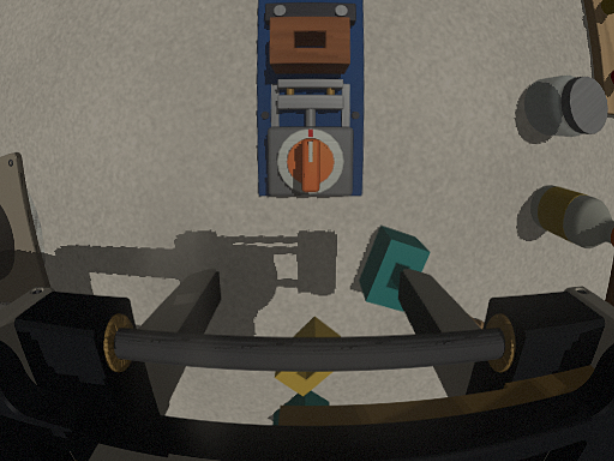

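The head stands flat in the gap at jig x 10 mm, y 1 mm. The knob bar at (312,163) is aligned with the jig x axis, and the red mark is at (311,132). Next I grip the knob.

>>> {"api": "move_arm", "payload": {
  "deltas": [0.025,0,0.03,0,0,0,1,0.051,0.0005,0.06,0,0,0,1,0.051,0.0005,0.08,0,0,0,1,0.051,0.0005,0.11,0,0,0,1,0.051,0.0005,0.145,0,0,0,1,0.051,0.0005,0.145,0,0,0,1,0.051,0.0005,0.145,0,0,0,0.05,0.051,0.0005,0.145,0,0,0,0.05,0.051,0.0005,0.145,0,0,0,0.05,0.051,0.0005,0.145,0,0,0,0.05,0.051,0.0005,0.145,0,0,0,0.05,0.051,0.0005,0.145,0,0,0,0.05],
  "squeeze": 40
}}

```text
t: 11.1
tool_pos: [0.4961, 0.0406, 0.0808]
orientation: [2.318, 2.12, 0.0]
force: [0.1, 0.3, -0.6]
opening: 0.0376
gripper_force: 0.0
```

```bash
cat >> h.py <<'E'
def st():
    s=robot.read_state(); R=Ro.from_rotvec(s["orientation"]).as_matrix()
    print("t",round(s["t"],2),"p",np.round(s["tool_pos"],4),"yaw",np.degrees(np.arctan2(R[1,1],R[0,1])).round(2),"q1,6",np.round(s["q"],3)[[0,5]],"F",np.round(s["force"],1),"T",np.round(s["wrist_torque"],3),"open",round(s["opening"],4),"grip",round(s["gripper_force"],1))
E
python3 -c "
from h import *
st(); kx=J0-.1*ex; rows([*kx,.08],-5.2)"
```

```text
t 11.1 p [0.4961 0.0406 0.0808] yaw -5.11 q1,6 [-0.021  0.068] F [ 0.1  0.3 -0.6] T [-0.057  0.024 -0.016] open 0.0376 grip 0.0
t 11.1 p [0.4961 0.0406 0.0808] q [-0.02 -0.02  1.93  0.    1.24  0.07] F [ 0.1  0.3 -0.6] open 0.0376
shift [ 0.0008 -0.0003  0.0008] turn [ 0.     -0.      0.0016]
shift [ 0.0008 -0.0003  0.0008] turn [ 0.      0.     -3.1399]
```

>>> {"api": "move_arm", "payload": {
  "deltas": [0.0008,0,0.0005,0,0,0,0.05,0.0008,0,0.0005,0,0,0,0.05,0.0008,0,0.0005,0,0,0,0.05,0.0008,0,0.0005,0,0,0,0.05,0.0008,0,0.0005,0,0,0.1,0.05,0.0008,0,0.0005,0,0,0.2,0.05,0.0008,0,0.0005,0,0,0.3,0.05,0.0008,0,0.0005,0,0,0.4,0.05,0.0008,0,0.0005,0,0,0.5,0.05,0.0008,0,0.0005,0,0,0.6,0.05,0.0008,0,0.0005,0,0,0.7,0.05]
}}

```text
t: 12.48
tool_pos: [0.4965, 0.0413, 0.0802]
orientation: [2.906, 1.193, 0.001]
force: [2.4, 0.6, -3.4]
opening: 0.014
gripper_force: 40.0
```

```bash
python3 -c "
from h import *
st()"
```

```text
t 12.47 p [0.4965 0.0413 0.0802] yaw -45.38 q1,6 [-0.02   0.772] F [ 2.4  0.6 -3.4] T [-0.098 -0.475  0.252] open 0.014 grip 40.0
```

>>> {"api": "move_arm", "payload": {
  "deltas": [0,0,0,0,0,0.1,0.05,0,0,0,0,0,0.2,0.05,0,0,0,0,0,0.3,0.05,0,0,0,0,0,0.4,0.05,0,0,0,0,0,0.5,0.05,0,0,0,0,0,0.6,0.05,0,0,0,0,0,0.7,0.05,0,0,0,0,0,0.7,0.05]
}}

```text
t: 13.48
tool_pos: [0.4965, 0.0413, 0.0802]
orientation: [3.139, 0.13, 0.001]
force: [4.4, 0.0, -3.8]
opening: 0.0137
gripper_force: 40.0
```

```bash
python3 -c "
from h import *
st()"
```

```text
t 13.47 p [0.4965 0.0413 0.0802] yaw -85.27 q1,6 [-0.02   1.468] F [ 4.4  0.  -3.8] T [-0.135 -0.645  0.227] open 0.0137 grip 40.0
```

>>> {"api": "move_arm", "payload": {
  "deltas": [0,0,0,0,0,0,1,0,0,0,0,0,0,1,0,0,0,0,0,0,1,0,0,-0.03,0,0,0,1,0,0,-0.055,0,0,-0.18,1,0,0,-0.055,0,0,-0.36,1,0,0,-0.055,0,0,-0.54,1,0,0,-0.055,0,0,-0.72,1,0,0,-0.055,0,0,-0.9,1,0,0,-0.055,0,0,-1.08,1,0,0,-0.055,0,0,-1.26,1,0,0,-0.055,0,0,-1.44,1]
}}

```text
t: 14.98
tool_pos: [0.4961, 0.0414, 0.1353]
orientation: [-2.268, -2.173, 0.0]
force: [1.2, -0.1, -1.0]
opening: 0.093
gripper_force: 0.0
```

>>> {"api": "move_arm", "payload": {
  "deltas": [0,0,0,0,0,-0.18,1,0,0,0,0,0,-0.36,1,0,0,0,0,0,-0.54,1,0,0,0,0,0,-0.72,1,0,0,0,0,0,-0.9,1,0,0,0,0,0,-1.08,1,0,0,0,0,0,-1.26,1,0,0,0,0,0,-1.44,1,0,0,0,0,0,-1.62,1,0,0,0,0,0,-1.7,1,0,0,0,0,0,-1.7,1]
}}

```text
t: 16.35
tool_pos: [0.4961, 0.0414, 0.1353]
orientation: [0.125, -3.139, -0.0]
force: [-0.2, 0.2, -0.0]
opening: 0.0927
gripper_force: 0.0
```

```bash
python3 - <<'E'
from h import *
im,P=wcloud(); save(im,"pics/w6.png",1.2); st()
hsv=cv2.cvtColor(im,cv2.COLOR_RGB2HSV).astype(int); H,S=hsv[...,0],hsv[...,1]
D=P[...,:2]-J0; jx,jy,z=D@ex,D@ey,P[...,2]
def show(nm,m):
    if m.sum()<10: print(nm,m.sum());return
    r=cv2.minAreaRect((np.stack([jx,jy],-1)[m]*1000).astype(np.float32)); print(nm,m.sum(),np.round(r[0],1),np.round(r[1],1),round(r[2],1),np.median(z[m]).round(4))
with np.errstate(invalid="ignore"):
    show("head",(z>.06)&(z<.072)&(abs(jx-.01)<.05)&(abs(jy)<.06))
    show("knob",(z>.1)&(z<.112)&(abs(jx+.1)<.04)&(abs(jy)<.04))
    show("red",((H<5)|(H>174))&(S>170)&(z>.045)&(z<.065)&(abs(jx+.1)<.045)&(abs(jy)<.045))
rows([*(J0-.1*ex),.08],-85.4)
E
```

```text
t 16.4 p [0.4961 0.0414 0.1353] yaw 94.5 q1,6 [-0.02  -1.669] F [-0.2  0.5 -0.2] T [ 0.053 -0.024  0.036] open 0.093 grip 0.0
head 2656 [15.5  1.3] [70.2 46.1] 89.1 0.0676
knob 1219 [-99.8   0.7] [14.1 41.7] 12.2 0.1074
red 0
t 16.4 p [0.4961 0.0414 0.1353] q [-0.02 -0.08  1.88 -0.    1.34 -1.67] F [-0.2  0.5 -0.2] open 0.093
shift [0.0002 0.     0.0553] turn [-2.0000e-04  0.0000e+00  3.1398e+00]
shift [0.0002 0.     0.0553] turn [-0.     -0.0001 -0.0018]
```

View pics/w6.png

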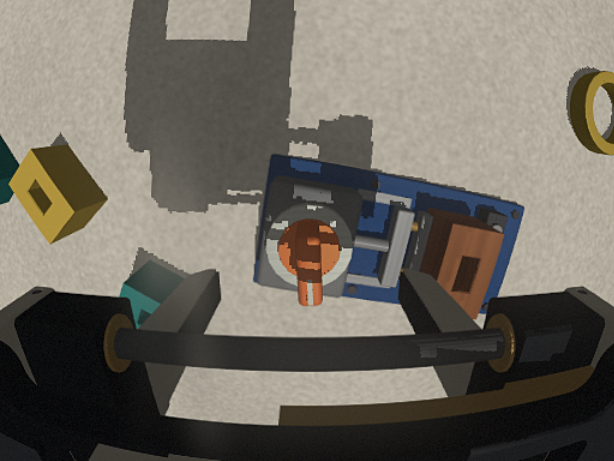

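The wrist picture shows the jaw against the head at (465,270), close to the stop, and the knob bar at (310,265). Now the second grasp.

>>> {"api": "move_arm", "payload": {
  "deltas": [0,0,0.03,0,0,0,1,0,0,0.055,0,0,0,1,0,0,0.055,0,0,0,0.05,0,0,0.055,0,0,0,0.05,0,0,0.055,0,0,0,0.05,0,0,0.055,0,0,0,0.05,0,0,0.055,0,0,0,0.05,0,0,0.055,0,0,0,0.05,0,0,0.055,0,0,0,0.05,0,0,0.055,0,0,0,0.05,0,0,0.055,0,0,0,0.05,0,0,0.055,0,0,0,0.05],
  "squeeze": 40
}}

```text
t: 17.9
tool_pos: [0.4961, 0.0413, 0.0802]
orientation: [0.126, -3.139, 0.0]
force: [-0.9, -1.1, -0.0]
opening: 0.0137
gripper_force: 39.7
```

```bash
python3 -c "
from h import *
st()"
```

```text
t 17.9 p [0.4961 0.0413 0.0802] yaw 94.6 q1,6 [-0.02  -1.671] F [-0.9 -1.1 -0. ] T [-0.182  0.144  0.121] open 0.0137 grip 39.7
```

>>> {"api": "move_arm", "payload": {
  "deltas": [0,0,0,0,0,0.08,0.05,0,0,0,0,0,0.16,0.05,0,0,0,0,0,0.24,0.05,0,0,0,0,0,0.28,0.05]
}}

```text
t: 18.4
tool_pos: [0.4961, 0.0414, 0.0802]
orientation: [-0.316, -3.126, 0.0]
force: [0.1, -0.4, -0.4]
opening: 0.0143
gripper_force: 39.8
```

```bash
python3 -c "
from h import *
st()"
```

```text
t 18.4 p [0.4961 0.0414 0.0802] yaw 78.46 q1,6 [-0.02  -1.389] F [ 0.1 -0.4 -0.4] T [-0.133  0.073  0.3  ] open 0.0143 grip 39.8
```

>>> {"api": "move_arm", "payload": {
  "deltas": [0,0,0,0,0,0.04,0.05,0,0,0,0,0,0.08,0.05]
}}

```text
t: 18.65
tool_pos: [0.4961, 0.0414, 0.0802]
orientation: [-0.44, -3.11, 0.0]
force: [-0.4, -0.2, 1.3]
opening: 0.0139
gripper_force: 39.8
```

```bash
python3 -c "
from h import *
st()"
```

```text
t 18.65 p [0.4961 0.0414 0.0802] yaw 73.91 q1,6 [-0.02 -1.31] F [-0.4 -0.2  1.3] T [-0.118  0.037  0.333] open 0.0139 grip 39.8
```

>>> {"api": "move_arm", "payload": {
  "deltas": [0,0,0,0,0,0.04,0.05,0,0,0,0,0,0.08,0.05]
}}

```text
t: 18.9
tool_pos: [0.4961, 0.0415, 0.0802]
orientation: [-0.564, -3.09, 0.0]
force: [-0.7, -0.6, 0.1]
opening: 0.0135
gripper_force: 39.8
```

```bash
python3 -c "
from h import *
st()"
```

```text
t 18.9 p [0.4961 0.0415 0.0802] yaw 69.33 q1,6 [-0.02 -1.23] F [-0.7 -0.6  0.1] T [-0.108  0.05   0.282] open 0.0135 grip 39.8
```

>>> {"api": "move_arm", "payload": {
  "deltas": [0,0,0,0,0,0.04,0.05,0,0,0,0,0,0.08,0.05]
}}

```text
t: 19.15
tool_pos: [0.4962, 0.0415, 0.0802]
orientation: [-0.687, -3.066, 0.0]
force: [0.4, -0.1, 0.8]
opening: 0.0139
gripper_force: 39.8
```

```bash
python3 -c "
from h import *
st()"
```

```text
t 19.15 p [0.4962 0.0415 0.0802] yaw 64.75 q1,6 [-0.02 -1.15] F [ 0.4 -0.1  0.8] T [-0.06  -0.005  0.335] open 0.0139 grip 39.8
```

>>> {"api": "move_arm", "payload": {
  "deltas": [0,0,0,0,0,0.04,0.05,0,0,0,0,0,0.08,0.05]
}}

```text
t: 19.4
tool_pos: [0.4961, 0.0415, 0.0802]
orientation: [-0.809, -3.036, 0.0]
force: [-0.0, 0.2, -0.2]
opening: 0.0141
gripper_force: 39.8
```

```bash
python3 -c "
from h import *
st()"
```

```text
t 19.4 p [0.4961 0.0415 0.0802] yaw 60.17 q1,6 [-0.02 -1.07] F [-0.   0.2 -0.2] T [-0.068 -0.017  0.395] open 0.0141 grip 39.8
```

>>> {"api": "move_arm", "payload": {
  "deltas": [0,0,0,0,0,0.04,0.05,0,0,0,0,0,0.07,0.05]
}}

```text
t: 19.65
tool_pos: [0.4962, 0.0415, 0.0802]
orientation: [-0.914, -3.006, -0.0]
force: [-0.4, 0.2, -0.3]
opening: 0.014
gripper_force: 39.9
```

```bash
python3 -c "
from h import *
st()"
```

```text
t 19.65 p [0.4962 0.0415 0.0802] yaw 56.16 q1,6 [-0.02 -1.  ] F [-0.4  0.2 -0.3] T [-0.008  0.071  0.341] open 0.014 grip 39.9
```

>>> {"api": "move_arm", "payload": {
  "deltas": [0,0,0,0,0,0.04,0.05,0,0,0,0,0,0.07,0.05]
}}

```text
t: 19.9
tool_pos: [0.4962, 0.0415, 0.0802]
orientation: [-1.019, -2.972, -0.0]
force: [-0.1, -0.2, 0.0]
opening: 0.0142
gripper_force: 39.9
```

```bash
python3 -c "
from h import *
st()"
```

```text
t 19.9 p [0.4962 0.0415 0.0802] yaw 52.13 q1,6 [-0.02 -0.93] F [-0.1 -0.2  0. ] T [ 0.047 -0.048  0.404] open 0.0142 grip 39.9
```

>>> {"api": "move_arm", "payload": {
  "deltas": [0,0,0,0,0,0.04,0.05,0,0,0,0,0,0.07,0.05]
}}

```text
t: 20.15
tool_pos: [0.4962, 0.0415, 0.0802]
orientation: [-1.123, -2.934, -0.0]
force: [-0.1, 0.2, -0.5]
opening: 0.0139
gripper_force: 39.9
```

```bash
python3 -c "
from h import *
st()"
```

```text
t 20.15 p [0.4962 0.0415 0.0802] yaw 48.11 q1,6 [-0.02  -0.859] F [-0.1  0.2 -0.5] T [ 0.065 -0.076  0.424] open 0.0139 grip 39.9
```

>>> {"api": "move_arm", "payload": {
  "deltas": [0,0,0,0,0,0.04,0.05,0,0,0,0,0,0.07,0.05]
}}

```text
t: 20.4
tool_pos: [0.4962, 0.0415, 0.0802]
orientation: [1.225, 2.893, 0.0]
force: [1.4, 0.4, -0.8]
opening: 0.0139
gripper_force: 40.0
```

```bash
python3 -c "
from h import *
st()"
```

```text
t 20.4 p [0.4962 0.0415 0.0802] yaw 44.09 q1,6 [-0.02  -0.789] F [ 1.4  0.4 -0.8] T [ 0.101 -0.122  0.471] open 0.0139 grip 40.0
```

>>> {"api": "move_arm", "payload": {
  "deltas": [0,0,0,0,0,0.03,0.05,0,0,0,0,0,0.05,0.05]
}}

```text
t: 20.65
tool_pos: [0.4963, 0.0415, 0.0802]
orientation: [1.297, 2.861, 0.0]
force: [0.7, 1.2, -2.2]
opening: 0.0134
gripper_force: 39.7
```

```bash
python3 -c "
from h import *
st()"
```

```text
t 20.65 p [0.4963 0.0415 0.0802] yaw 41.22 q1,6 [-0.02  -0.739] F [ 0.7  1.2 -2.2] T [ 0.257 -0.192  0.025] open 0.0134 grip 39.7
```

>>> {"api": "move_arm", "payload": {
  "deltas": [0,0,0,0,0,0.03,0.05,0,0,0,0,0,0.05,0.05]
}}

```text
t: 20.9
tool_pos: [0.4962, 0.0415, 0.0802]
orientation: [-1.369, -2.828, -0.001]
force: [1.0, 2.7, -2.2]
opening: 0.0139
gripper_force: 39.8
```

```bash
python3 -c "
from h import *
st()"
```

```text
t 20.9 p [0.4962 0.0415 0.0802] yaw 38.34 q1,6 [-0.02  -0.689] F [ 1.   2.7 -2.2] T [ 0.338 -0.221 -0.154] open 0.0139 grip 39.8
```

>>> {"api": "move_arm", "payload": {
  "deltas": [0,0,0,0,0,0.03,0.05,0,0,0,0,0,0.05,0.05]
}}

```text
t: 21.15
tool_pos: [0.4963, 0.0415, 0.0802]
orientation: [1.439, 2.793, 0.0]
force: [2.2, 2.8, -1.7]
opening: 0.0137
gripper_force: 39.8
```

```bash
python3 -c "
from h import *
st()"
```

```text
t 21.15 p [0.4963 0.0415 0.0802] yaw 35.49 q1,6 [-0.02  -0.639] F [ 2.2  2.8 -1.7] T [ 0.493 -0.303 -0.066] open 0.0137 grip 39.8
```

>>> {"api": "move_arm", "payload": {
  "deltas": [0,0,0,0,0,0.03,0.05,0,0,0,0,0,0.05,0.05]
}}

```text
t: 21.4
tool_pos: [0.4963, 0.0415, 0.0802]
orientation: [1.508, 2.756, 0.0]
force: [1.9, 2.8, -2.4]
opening: 0.0136
gripper_force: 39.8
```

```bash
python3 -c "
from h import *
st()"
```

```text
t 21.4 p [0.4963 0.0415 0.0802] yaw 32.63 q1,6 [-0.02  -0.589] F [ 1.9  2.8 -2.4] T [ 0.509 -0.462 -0.115] open 0.0136 grip 39.8
```

The clutch snapped over at yaw ~42°, so I ease on to the next rest.

>>> {"api": "move_arm", "payload": {
  "deltas": [0,0,0,0,0,0.04,0.05,0,0,0,0,0,0.08,0.05]
}}

```text
t: 21.65
tool_pos: [0.4963, 0.0415, 0.0802]
orientation: [1.617, 2.693, 0.0]
force: [2.7, 2.9, -2.2]
opening: 0.0133
gripper_force: 39.8
```

```bash
python3 -c "
from h import *
st()"
```

```text
t 21.65 p [0.4963 0.0415 0.0802] yaw 28.02 q1,6 [-0.02  -0.509] F [ 2.7  2.9 -2.2] T [ 0.488 -0.446 -0.043] open 0.0133 grip 39.8
```

>>> {"api": "move_arm", "payload": {
  "deltas": [0,0,0,0,0,0.03,0.05,0,0,0,0,0,0.06,0.05]
}}

```text
t: 21.9
tool_pos: [0.4963, 0.0415, 0.0803]
orientation: [1.697, 2.644, 0.0]
force: [3.8, 3.7, -4.0]
opening: 0.0136
gripper_force: 39.8
```

```bash
python3 -c "
from h import *
st()"
```

```text
t 21.9 p [0.4963 0.0415 0.0803] yaw 24.6 q1,6 [-0.02  -0.449] F [ 3.8  3.7 -4. ] T [ 0.576 -0.56  -0.139] open 0.0136 grip 39.8
```

>>> {"api": "move_arm", "payload": {
  "deltas": [0,0,0,0,0,0.03,0.05,0,0,0,0,0,0.06,0.05]
}}

```text
t: 22.15
tool_pos: [0.4963, 0.0415, 0.0802]
orientation: [1.776, 2.591, 0.0]
force: [3.8, 4.6, -3.9]
opening: 0.0137
gripper_force: 39.8
```

```bash
python3 -c "
from h import *
st()"
```

```text
t 22.15 p [0.4963 0.0415 0.0802] yaw 21.15 q1,6 [-0.02  -0.389] F [ 3.8  4.6 -3.9] T [ 0.729 -0.671 -0.055] open 0.0137 grip 39.8
```

>>> {"api": "move_arm", "payload": {
  "deltas": [0,0,0,0,0,0.02,0.05,0,0,0,0,0,0.04,0.05]
}}

```text
t: 22.4
tool_pos: [0.4963, 0.0415, 0.0803]
orientation: [1.827, 2.556, 0.0]
force: [2.4, 3.8, -4.0]
opening: 0.0139
gripper_force: 39.7
```

```bash
python3 -c "
from h import *
st()"
```

```text
t 22.4 p [0.4963 0.0415 0.0803] yaw 18.89 q1,6 [-0.02  -0.349] F [ 2.4  3.8 -4. ] T [ 0.676 -0.637  0.207] open 0.0139 grip 39.7
```

>>> {"api": "move_arm", "payload": {
  "deltas": [0,0,0,0,0,0.02,0.05,0,0,0,0,0,0.04,0.05]
}}

```text
t: 22.65
tool_pos: [0.4963, 0.0415, 0.0802]
orientation: [1.877, 2.519, 0.0]
force: [2.6, 4.3, -3.3]
opening: 0.0143
gripper_force: 39.8
```

```bash
python3 -c "
from h import *
st()"
```

```text
t 22.65 p [0.4963 0.0415 0.0802] yaw 16.62 q1,6 [-0.02 -0.31] F [ 2.6  4.3 -3.3] T [ 0.634 -0.621  0.361] open 0.0143 grip 39.8
```

One complete click is done and the clutch has re-engaged at the next rest, so I let go and withdraw.

>>> {"api": "move_arm", "payload": {
  "deltas": [0,0,0,0,0,-0.03,0.05,0,0,0,0,0,-0.04,0.05,0,0,0,0,0,-0.04,1,0,0,0,0,0,-0.04,1,0,0,0,0,0,-0.04,1,0,0,0,0,0,-0.04,1,0,0,-0.03,0,0,-0.04,1,0,0,-0.07,0,0,-0.04,1,0,0,-0.12,0,0,-0.04,1,-0.05,0,-0.15,0,0,-0.04,1,-0.06,0,-0.15,0,0,-0.04,1,-0.06,0,-0.15,0,0,-0.04,1]
}}

```text
t: 24.15
tool_pos: [0.5131, -0.0164, 0.2294]
orientation: [-1.827, -2.555, 0.001]
force: [0.3, 0.5, 0.6]
opening: 0.093
gripper_force: 0.0
```

```bash
python3 - <<'E'
from h import *
im,P=wcloud(); save(im,"pics/w7.png",1.2); st()
hsv=cv2.cvtColor(im,cv2.COLOR_RGB2HSV).astype(int); H,S=hsv[...,0],hsv[...,1]
D=P[...,:2]-J0; jx,jy,z=D@ex,D@ey,P[...,2]
def show(nm,m):
    if m.sum()<10: print(nm,m.sum());return
    r=cv2.minAreaRect((np.stack([jx,jy],-1)[m]*1000).astype(np.float32)); print(nm,m.sum(),np.round(r[0],1),np.round(r[1],1),round(r[2],1),np.median(z[m]).round(4))
with np.errstate(invalid="ignore"):
    show("head",(z>.06)&(z<.072)&(abs(jx-.01)<.05)&(abs(jy)<.06))
    show("knob",(z>.1)&(z<.112)&(abs(jx+.1)<.04)&(abs(jy)<.04))
    show("red",((H<5)|(H>174))&(S>150)&(z>.045)&(z<.065)&(abs(jx+.1)<.045)&(abs(jy)<.045))
    show("jaw",(z>.024)&(z<.034)&(jx>-.03)&(jx<0.005)&(abs(jy)<.05))
E
```

```text
t 24.2 p [ 0.5126 -0.0157  0.2288] yaw 18.92 q1,6 [-0.131 -0.461] F [ 0.1  0.5 -0.4] T [-0.051  0.021  0.034] open 0.093 grip 0.0
head 2258 [19.7  0.5] [70.7 45.5] 89.9 0.0677
knob 648 [-99.8  -0. ] [41.  14.2] 26.5 0.1074
red 16 [-113.6  -21.2] [5.4 2.9] 51.2 0.0614
jaw 1158 [-15.8   0.4] [68.7 28.4] 90.0 0.0305
```

View pics/w7.png

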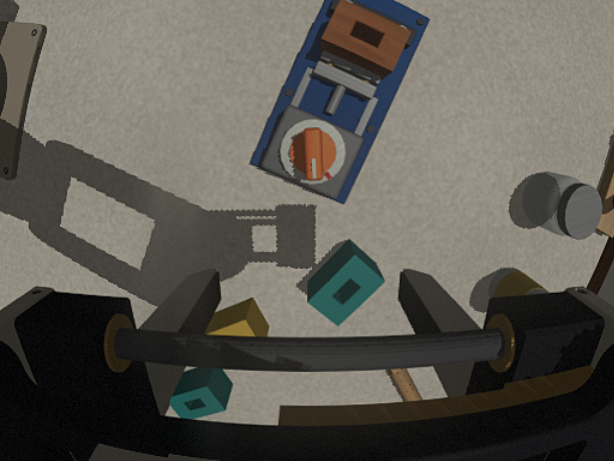

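The picture shows the head at (368,40) clamped between jaw and stop. The knob (about -153.5°) is 31° past the collar's red mark (about -122.7°), which is exactly one click, and the gripper is clear.

```bash
python3 -c "
from plant import robot
print(robot.close_job())"
```

```text
the job is handed in; nothing more can be done
None
```

The mallet head is clamped in the jig against the stop, about centred across the jaws; the clutch clicked once (the knob stands 31° past the collar mark), the knob is released, and the job was handed in at about 24 s.

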